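# Free the seized shutter lock on the dust intake

## Task

The shutter of the dust intake box on the polishing bench is locked and its black bar knob has seized. Break the knob loose with a short firm anticlockwise twist, unscrew it the rest of the way to its stop, then slide the shutter by its upright grip, away from the knob, fully open to its stop. Let go of everything and leave the other things on the bench where they are.

Things in the scene. Friction and masses are not known exactly. Their poses are not given: they have to be found in the camera images.
- intake: Fixed bench-top dust intake: bare metal box 240 x 300 x 90 mm (x, y, z) with a grilled opening in its top, a sliding shutter over it and a black lock knob. Origin: centre of its underside on the table. x points to its rear (away from the robot, where its hose leaves), y along its length towards the knob's end, z up. Knob axis at x 0, y +115 mm; opening 100 x 90 mm centred at x 0, y +20 mm.
- lock_knob (a joint): Turn of the lock knob about its vertical axis, rad: 0 = tight and seized (as at the start), grows anticlockwise seen from above, end stop at 2.6 rad. The first quarter radian needs about 0.4 N m (a firm grip); once broken loose about 0.03 N m, and it stays where it is left. It neither rises nor falls. The bolt it draws leaves the shutter's tongue only after about 2.2 rad.
- lock_knob_grip (a point): Where to grip the black knob: a straight upright bar 46 mm long, 14 mm thick on a round 48 mm foot. The point is on the turning axis at 131 mm above the table, 13 mm below the bar's top (144 mm) and 21 mm above its lower end; the foot's upper face is at 112 mm, the box's top at 90 mm. Its x axis runs along the bar (along the box's x at joint 0) and turns with the knob; z up.
- shutter (a joint): Slide of the flat dark steel shutter, m: 0 = shut over the opening (as at the start), grows as it slides away from the knob (box's -y), stop at 0.100 m with the opening wholly uncovered. Friction about 3 N when unlocked; while locked it has only some 2 mm of play. It stays where it is left.
- shutter_grip (a point): Centre of the shutter's upright grip, a bright metal bar 60 mm long (its x), 12 mm thick (its y), from 95 to 131 mm above the table (the plate's upper face is at 95.5 mm); the point is at 117.5 mm. Axes as the intake box's: it slides along its -y. 135 mm from the knob axis when shut.
- wax: Bystander: bar of brown polishing wax, 28 x 70 x 20 mm, lying on the intake box's top near its rear edge. Origin: centre of its underside.
- jar: Bystander: clear jar with white lid, 72 mm across, 85 mm high. Origin: centre of its underside.
- brush_wheel: Bystander: spare brush wheel lying flat, 66 mm across, 22 mm high. Origin: centre of its underside.
- model: Bystander: white plaster tooth model, 55 x 65 x 28 mm. Origin: centre of its underside.
- screwdriver: Bystander: screwdriver with a grey handle lying on the table. Origin: at its middle.
- sprayer: Bystander: yellow spray bottle, 68 mm across, 181 mm high. Origin: centre of its underside.
- cup_tray: Bystander: small white open tray, 110 x 80 x 28 mm. Origin: centre of its underside.

How it is judged:
By the outcome, as a careful person would: the job done as asked, in the order asked, and still so for the second after the job is handed in, with the robot touching nothing.
It also fails if it takes over 61 s, if anything falls off the work surface, if the arm or the gripper's body presses on something with over 40 N, if the wrist force passes 120 N, or if a joint passes its speed limit or range.

## Robot

A 6-joint arm with a two-finger parallel gripper is mounted at the origin on the work surface. World frame = base frame: x ahead of the robot, y to its left, z up, the work surface at z = 0. Lengths are in mm, angles in rad, forces in N, time in s.
With the tool pointing down it reaches from about 275 to 1000 mm from the base axis. Payload 8.4 kg.
Tool frame: the origin (TCP) lies at the very end of the fingers, on their centre line; the grasp point (between the pads) lies 19 mm behind it; z points along the fingers, y is the direction in which the jaws open and shut (so a half turn about z gives the same grasp; the last joint's range is limited). The gripper opens to 85 mm and grips with 20 to 120 N. Pads are 22 mm wide; open, the fingers measure 114 mm over their backs; the gripper's body (76 mm by 85 mm) begins 54 mm behind the grasp point. The pads swing forward as they close: fully open they stand 13 mm farther back than shut.
Start: joints at [-1.174, 0.353, 1.633, -0, 1.155, -0.002], TCP at [242.694, -575.958, 231.281] pointing down, gripper open.
Joint ranges: [-2.63, 2.63], [-0.92, 2.1], [0.06, 2.66], [-1.3, 4.44], [0, 2.69], [-3.02, 3.02]. Speed limits (rad/s): [2.22, 2.22, 2.79, 3.14, 3.14, 3.14].

## Interface

Orientations are given as [roll, pitch, yaw] about the fixed x, y, z axes, in that order (R = Rz(yaw) Ry(pitch) Rx(roll)).
In Python, from rig import r gives the robot as it stands.
- The arm moves only by the tool jog_arm, never from a script. Its argument "moves" is a list of rows, each an object with "grip": the gripper command: -1 is fully open, 1 is shut, values between are in proportion; "translation": the shift along the tool's x, y, z in m, a list of three; "twist": the turn, a rotation vector about the tool's x, y, z in rad, a list of three. In form: [{"grip": grip, "translation": [dx, dy, dz], "twist": [ax, ay, az]}, ...]. A call has 1 to 10 rows; each row shifts and turns the commanded pose from where the row before left it, along the tool's axes as they then stand; what a row does not reach is not made up. A row lasts 1/12 s, in which the tool goes at most 41.7 mm and 7.16 degrees, less where a joint would pass 70% of its speed; a pose out of reach is approached as far as the arm can. A call with a gripper value outside its range is refused whole. The fingers move at their own pace and stop on an object; "squeeze" is the grip in N (left out, the last holds). Time passes only in rows, so rows that do not move let the fingers close. It gives the time, the measured TCP pose, the force and the opening at its end, in the units of the state.
- r.sense(): the state, without advancing time (a new reading comes with each control period).
- r.grab_frame(name): name is "scene" or "side" or "wrist"; returns (picture, depth): 420x560x3 uint8, red, green, blue; 420x560 float32, mm along the optical axis (not along the pixel's ray), 0 where there is no reading.
- r.calibration(name): a dict with "fx", "fy", "cx", "cy" (pixels), "k1" (the pictures are not rectified: a ray, as slopes to the right and down, at radius r is drawn at 1 + k1 r^2 times it, then the intrinsics apply), "R" (3x3) and "t" (3): a world point X has camera coordinates R X + t. Camera axes: x right, y down, z forward; pixel columns grow to the right and rows downward; lengths in mm; the calibration is good to about 2 mm. A picture is of the moment at which its call begins: read the wrist's pose just before it. calibration takes no time and is no camera call; for the wrist camera it gives the pose at the moment of the call.
- r.sign_off(): hands the job in, once; it reports no verdict.
The state is a dict: "clock": time; "qpos": joint angles; "qvel": joint speeds; "joint_efforts": joint torques, N m; "eef_pos": TCP position; "tcp_rot": TCP orientation; "contact_force": force on the tool from outside, world axes, zero at the start; "wrist_torque": the same for the moment, N m; "opening": opening from 0.0 (shut) to 1.0 (fully open).
Only numpy, scipy, OpenCV 4.12 (cv2) and the standard library are available. Lean on these libraries where they do the work, as an engineer would, in place of code of your own. Each camera call takes 0.05 s, during which the arm holds its last target.

## Working session

There is one attempt and no reset: what is moved stays moved. The work goes in short steps, Python scripts to look and compute and a tool call to move; the robot and the scene stay as the last step left them, time stands still between calls to the robot, and variables do not carry over. Pictures are saved under pics/ and viewed, and the job is handed in when it is done.

Besides the shell and the picture viewer there is one more tool, called after "Request:" as name(argument=value, ...) on one line, values as JSON. jog_arm: Moves the arm, as the interface text tells. Its arguments: {"type":"object","properties":{"moves":{"type":"array"},"squeeze":{"type":"number"}},"required":["moves"]}

```bash
ls; mkdir -p pics
python3 - <<'E'
from rig import r
import cv2,numpy as np
print(r.sense())
for n in("scene","side"):
    c=r.calibration(n);p,d=r.grab_frame(n)
    cv2.imwrite(f"pics/{n}0.png",p[:,:,::-1]);np.savez(f"{n}0.npz",p=p,d=d,**c);print(n,c)
E
```

```text
pics
{'clock': 0.0, 'qpos': array([-1.17437772e+00,  3.53667882e-01,  1.63412868e+00, -3.08312521e-05,
        1.15520168e+00, -2.38870626e-03]), 'qvel': array([-2.12786831e-04,  2.34142465e-04,  5.69722216e-05, -9.01910178e-05,
        8.64013300e-04, -2.72783221e-03]), 'joint_efforts': array([-3.61793303e-03, -6.05258131e+01, -3.42060935e+01, -5.82585435e-04,
        9.29227739e-03, -2.63733773e-05]), 'eef_pos': array([ 242.51398118, -575.51603718,  230.55169172]), 'tcp_rot': array([-3.14018700e+00,  2.48316355e-05,  3.98819802e-01]), 'contact_force': array([0.47976859, 0.84145043, 0.71038564]), 'wrist_torque': array([-0.01489798, -0.00164143,  0.00493164]), 'opening': 0.9968534860240735}
scene {'fx': 527.8278877065268, 'fy': 527.8278877065268, 'cx': 283.03235801233126, 'cy': 213.59228412276806, 'k1': -0.181512964041873, 'R': array([[ 0.75747384,  0.65285603,  0.00352006],
       [ 0.51263894, -0.59143149, -0.62242278],
       [-0.40427059,  0.47327349, -0.7826733 ]]), 't': array([-420.79044892, -220.04528795, 1534.94238184])}
side {'fx': 455.41310456740706, 'fy': 455.41310456740706, 'cx': 275.9199416750744, 'cy': 211.3059280598308, 'k1': 0.04654429824393768, 'R': array([[-0.80861275, -0.58803584, -0.01895424],
       [-0.4092967 ,  0.58538573, -0.69985695],
       [ 0.42263651, -0.55815535, -0.7140315 ]]), 't': array([ 451.02341739,  317.45844722, 1056.21329645])}
```

View pics/scene0.png

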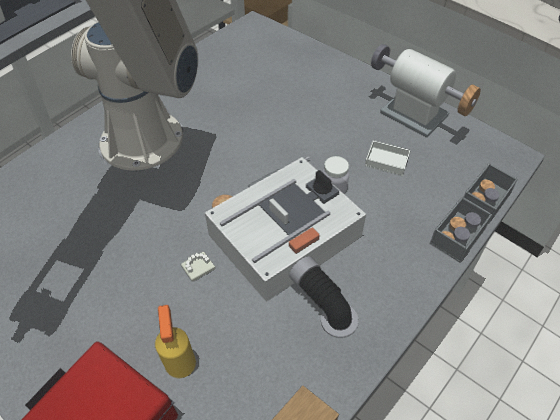

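View pics/side0.png

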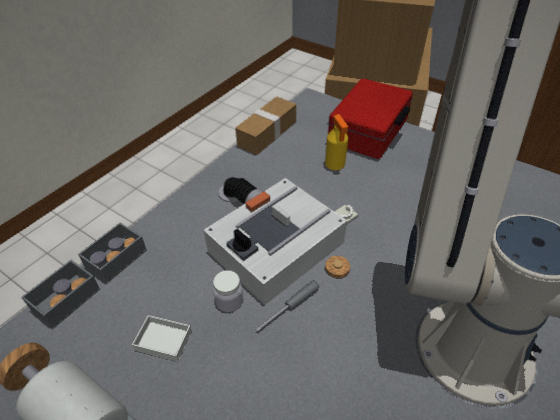

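Scene view: box top corners are near (305,160), (208,213), (267,276) and (364,213), the knob is at (321,182) and the shutter grip at (278,209). In the side view the knob is at (243,242) and the jar is beside the knob end. Next I measure the box from the depth at its top plane and the grips by ray casting.

```bash
cat > h.py <<'E'
import numpy as np,cv2
def K(c): return np.array([[c['fx'],0,c['cx']],[0,c['fy'],c['cy']],[0,0,1.]]),np.array([float(c['k1']),0,0,0,0])
def slopes(c,uv):
    k,d=K(c);return cv2.undistortPoints(np.asarray(uv,float).reshape(-1,1,2),k,d).reshape(-1,2)
def rays(c,uv):
    s=slopes(c,uv);D=np.c_[s,np.ones(len(s))]@c['R'];return -c['R'].T@c['t'],D
def onplane(c,uv,z):
    o,D=rays(c,uv);return o+D*((z-o[2])/D[:,2])[:,None]
def proj(c,X):
    k,d=K(c);return cv2.projectPoints(np.asarray(X,float).reshape(-1,3),cv2.Rodrigues(c['R'])[0],np.asarray(c['t'],float),k,d)[0].reshape(-1,2)
def cloud(c,dep):
    v,u=np.mgrid[:420,:560];s=slopes(c,np.c_[u.ravel(),v.ravel()]);z=dep.ravel()[:,None]
    return ((np.c_[s,np.ones(len(s))]*z-c['t'])@c['R']).reshape(420,560,3)
E
python3 - <<'E'
from h import *
for n in("scene","side"):
    c=dict(np.load(n+"0.npz"));P=cloud(c,c['d']);ok=c['d']>0
    uv={'scene':(283,210),'side':(270,230)}[n]
    m=(ok&(P[...,2]>80)&(P[...,2]<102)).astype(np.uint8)
    m=cv2.morphologyEx(m,cv2.MORPH_OPEN,np.ones((3,3)))
    k,l,st,ce=cv2.connectedComponentsWithStats(m)
    i=l[uv[1]-25:uv[1]+25,uv[0]-25:uv[0]+25];i=np.bincount(i[i>0]).argmax()
    cn=max(cv2.findContours((l==i).astype(np.uint8),0,1)[0],key=cv2.contourArea)
    X=onplane(c,cn.reshape(-1,2),90)[:,:2].astype(np.float32)
    r=cv2.minAreaRect(X);print(n,r,cv2.boxPoints(r).round().tolist(), np.median(P[l==i][:,2]))
    kn=ok&(P[...,2]>122)&(P[...,2]<155)&(np.linalg.norm(P[...,:2]-np.array(r[0]),axis=-1)<160)
    k2,l2,s2,c2=cv2.connectedComponentsWithStats(kn.astype(np.uint8))
    for j in range(1,k2):
        if s2[j,4]>15: print(s2[j],c2[j],P[l2==j].mean(0).round(1),P[l2==j].max(0).round(),P[l2==j].min(0).round())
    im=c['p'][:,:,::-1]; cr=im[140:300,190:390].copy(); cv2.imwrite(f"pics/{n}crop.png",cv2.resize(cr,None,fx=3.9,fy=3.7,interpolation=2))
E
```

```text
scene ((566.8292846679688, 7.433746337890625), (303.2160339355469, 274.43414306640625), 79.05789184570312) [[403.0, -115.0], [673.0, -167.0], [730.0, 130.0], [461.0, 182.0]] 90.6267381422147
[315 170  16  19 175] [322.52       178.99428571] [574.8 120.5 137.5] [596. 135. 147.] [550. 112. 122.]
[270 198  19  21 143] [278.91608392 207.6993007 ] [550.   -8.8 129.6] [580.   4. 137.] [519. -19. 122.]
side ((547.0571899414062, 16.046051025390625), (305.875732421875, 247.91754150390625), 78.76183319091797) [[396.0, -110.0], [639.0, -158.0], [698.0, 142.0], [455.0, 190.0]] 92.05622737978237
[272 205  18  15 111] [280.28828829 212.28828829] [542.9  -3.  130. ] [574.   5. 137.] [515. -16. 122.]
[233 229  16  18 156] [240.39102564 237.31410256] [568.4 130.2 138.3] [597. 138. 148.] [548. 117. 122.]
```

View pics/scenecrop.png

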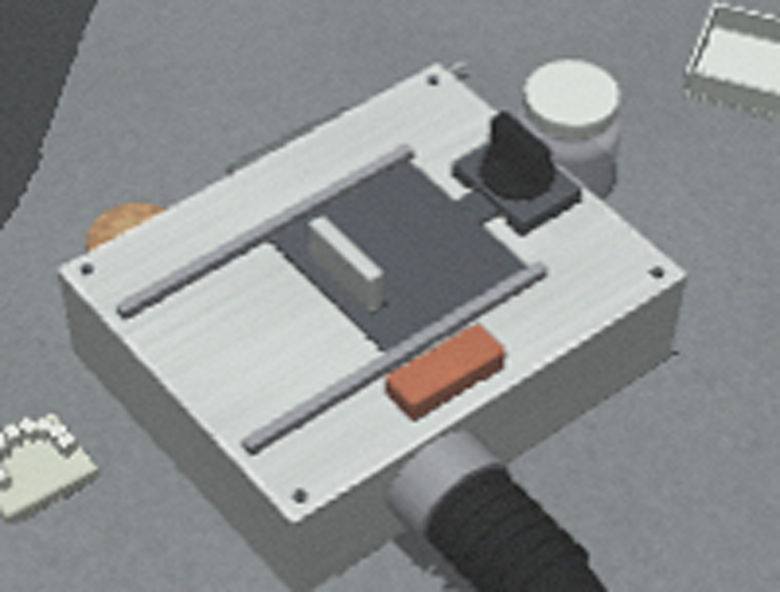

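View pics/sidecrop.png

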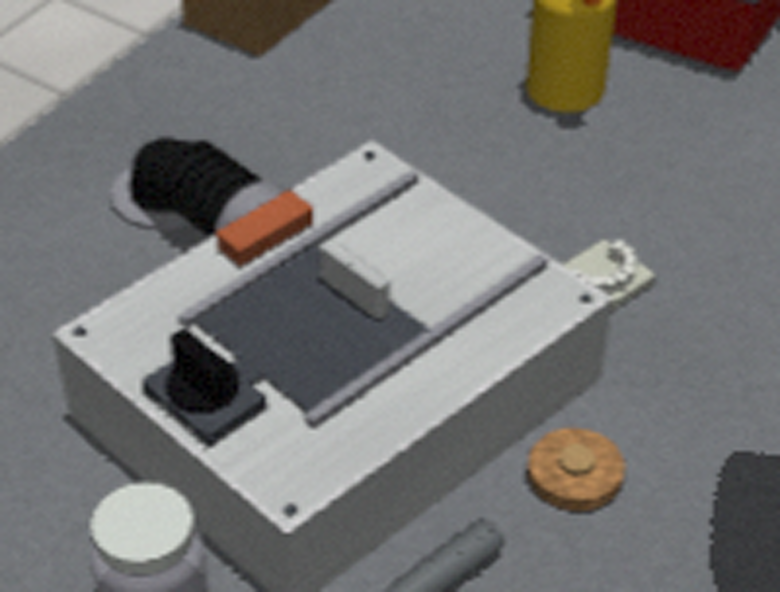

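The two views agree. Box yaw is about -0.19 rad, the centre is about (548,13), the knob about (571,126) and the shutter grip about (546,-6). Next I approach above the knob with the jaws across the bar. Starting from yaw -0.19 keeps the wrist well inside its range for the full 2.6 rad.

Request:
jog_arm(moves=[{"grip":-1,"translation":[0,0,0],"twist":[0,0,0.118]},{"grip":-1,"translation":[0,0,0],"twist":[0,0,0.118]},{"grip":-1,"translation":[0,0,0],"twist":[0,0,0.118]},{"grip":-1,"translation":[0,0,0],"twist":[0,0,0.118]},{"grip":-1,"translation":[0,0,0],"twist":[0,0,0.118]},{"grip":-1,"translation":[0.0095,-0.0375,0],"twist":[0,0,0]},{"grip":-1,"translation":[0.0095,-0.0375,0],"twist":[0,0,0]},{"grip":-1,"translation":[0.0095,-0.0375,0],"twist":[0,0,0]},{"grip":-1,"translation":[0.0095,-0.0375,0],"twist":[0,0,0]},{"grip":-1,"translation":[0.0095,-0.0375,0],"twist":[0,0,0]}], squeeze=100)

```text
clock: 0.93
eef_pos: [325.1, -399.1, 231.0]
tcp_rot: [-3.141, 0.0, -0.192]
contact_force: [0.8, -0.4, 0.0]
opening: 0.994
```

Request:
jog_arm(moves=[{"grip":-1,"translation":[0.0095,-0.0375,0],"twist":[0,0,0]},{"grip":-1,"translation":[0.0095,-0.0375,0],"twist":[0,0,0]},{"grip":-1,"translation":[0.0095,-0.0375,0],"twist":[0,0,0]},{"grip":-1,"translation":[0.0095,-0.0375,0],"twist":[0,0,0]},{"grip":-1,"translation":[0.0095,-0.0375,0],"twist":[0,0,0]},{"grip":-1,"translation":[0.0095,-0.0375,0],"twist":[0,0,0]},{"grip":-1,"translation":[0.0095,-0.0375,0],"twist":[0,0,0]},{"grip":-1,"translation":[0.0095,-0.0375,0],"twist":[0,0,0]},{"grip":-1,"translation":[0,0,0],"twist":[0,0,0]},{"grip":-1,"translation":[0,0,0],"twist":[0,0,0]}])

```text
clock: 1.77
eef_pos: [457.0, -119.0, 231.1]
tcp_rot: [3.142, 0.0, -0.187]
contact_force: [-0.5, -0.3, 0.1]
opening: 1.001
```

Run:
```python
from rig import r
import cv2,numpy as np
print({k:np.round(v,3) for k,v in r.sense().items()})
c=r.calibration("wrist");p,d=r.grab_frame("wrist")
cv2.imwrite("pics/w1.png",p[:,:,::-1]);np.savez("w1.npz",p=p,d=d,**c)
```

```text
{'clock': np.float64(1.767), 'qpos': array([-0.258,  0.113,  1.949, -0.   ,  1.08 ,  1.5  ]), 'qvel': array([-0.056, -0.004,  0.011, -0.013,  0.002, -0.023]), 'joint_efforts': array([  2.203, -41.162, -33.021,   0.298,  -0.069,   0.366]), 'eef_pos': array([ 457.024, -119.032,  231.076]), 'tcp_rot': array([ 3.142,  0.   , -0.187]), 'contact_force': array([-0.533, -0.286,  0.058]), 'wrist_torque': array([-0.009, -0.017,  0.011]), 'opening': np.float64(1.001)}
```

View pics/w1.png

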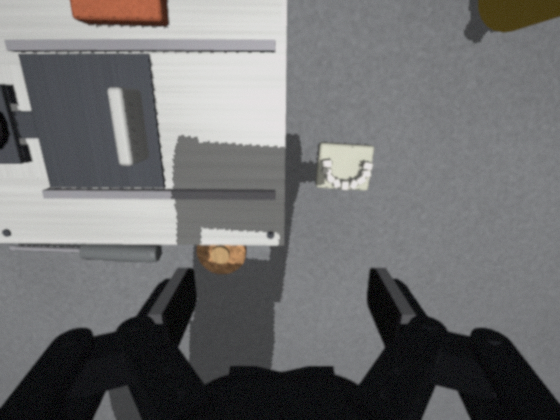

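The wrist view shows the shutter grip at (121,126), the box's near corner at (286,244) and the wax at the top left, with the knob cut off at the left edge (0,130). I measure these and then move on.

Run:
```python
from h import *
c=dict(np.load("w1.npz"));P=cloud(c,c['d'])
a=onplane(c,[(286,244),(286,20),(20,243),(270,235),(6,233)],90);print(a.round(1))
print(np.arctan2(*(a[1]-a[0])[[1,0]]), np.arctan2(*(a[0]-a[2])[[1,0]])+np.pi/2)
m=(P[...,2]>124)&(P[...,2]<140)&(c['d']>0);m[:, 200:]=0;m[200:]=0;m[:,:60]=0
v,u=np.nonzero(m);q=onplane(c,np.c_[u,v],131)[:,:2].astype(np.float32)
print(cv2.minAreaRect(q),len(q),P[m].mean(0))
```

```text
[[ 403.7 -114.9   90. ]
 [ 603.4 -151.9   90. ]
 [ 456.5  158.9   90. ]
 [ 416.8 -100.7   90. ]
 [ 469.9  168.2   90. ]]
-0.18318762106657244 -0.1904432098995965
((546.0363159179688, -10.632238388061523), (15.086564064025879, 59.287845611572266), 78.78919219970703) 1415 [547.72329242 -10.57811496 130.80458475]
```

Request:
jog_arm(moves=[{"grip":-1,"translation":[0.0096,-0.037,0],"twist":[0,0,0]},{"grip":-1,"translation":[0.0096,-0.037,0],"twist":[0,0,0]},{"grip":-1,"translation":[0.0096,-0.037,0],"twist":[0,0,0]},{"grip":-1,"translation":[0.0096,-0.037,0],"twist":[0,0,0]},{"grip":-1,"translation":[0.0096,-0.037,0],"twist":[0,0,0]},{"grip":-1,"translation":[0.0096,-0.037,0],"twist":[0,0,0]},{"grip":-1,"translation":[0.0096,-0.037,0],"twist":[0,0,0]},{"grip":-1,"translation":[0,0,0],"twist":[0,0,0]},{"grip":-1,"translation":[0,0,0],"twist":[0,0,0]}])

```text
clock: 2.57
eef_pos: [572.2, 120.5, 230.7]
tcp_rot: [3.141, 0.001, -0.19]
contact_force: [-0.2, -1.0, -0.7]
opening: 0.999
```

Run:
```python
from rig import r
import cv2,numpy as np
s=r.sense();print(s['qpos'],s['eef_pos'],s['tcp_rot'])
c=r.calibration("wrist");p,d=r.grab_frame("wrist")
cv2.imwrite("pics/w2.png",p[:,:,::-1]);np.savez("w2.npz",p=p,d=d,**c)
from h import *
print(proj(c,[(571.5,123.5,144),(546,-9.5,131)]))
```

```text
[ 2.05224218e-01  2.91999744e-01  1.72162336e+00 -3.52934019e-04
  1.12889769e+00  1.96660483e+00] [572.2198099  120.53074143 230.69001855] [ 3.14094056e+00  7.33453713e-04 -1.90433441e-01]
[[276.43743465 215.47425959]
 [435.13956001 209.78446589]]
```

View pics/w2.png

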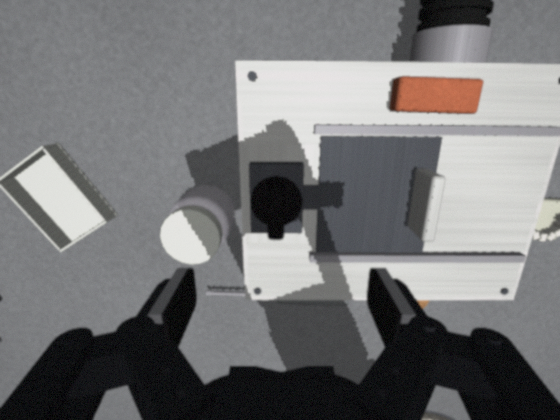

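The wrist view shows the knob foot's circle at about (277,201) and the bar below it, spanning columns 269–284 down to row 238. The jaws straddle it and the jar's lid is at (190,237). I'll check the axis from the foot circle.

Run:
```python
from h import *
c=dict(np.load("w2.npz"));g=c['p'].max(2);P=cloud(c,c['d'])
m=(g<22).astype(np.uint8);m[:, :240]=0;m[:,310:]=0;m[245:]=0;m[:160]=0
m=cv2.morphologyEx(m,cv2.MORPH_OPEN,np.ones((3,3)))
for row in range(170,244,5):
    u=np.nonzero(m[row])[0]; 
    if len(u):print(row,u.min(),u.max(),onplane(c,[(u.min()-.5,row),(u.max()+.5,row)],144)[:,:2].mean(0).round(1),P[row,u].mean(0)[2].round(0))
print(proj(c,[(571.5,123.5,112),(571.5,123.5,144)]))
# rail / edges
print(onplane(c,[(277,201)],112))
zz=(P[...,2]>136)&(P[...,2]<150)&(c['d']>0);zz[250:]=0;zz[:,:240]=0;zz[:,310:]=0
v,u=np.nonzero(zz);print(len(u),cv2.minAreaRect(onplane(c,np.c_[u,v],144)[:,:2].astype(np.float32)))
```

```text
180 266 288 [600.3 117.3] 119.0
185 260 294 [596.4 118.1] 125.0
190 254 296 [592.7 120.4] 125.0
195 253 299 [588.5 120.5] 124.0
200 252 300 [584.5 121.3] 124.0
205 253 299 [580.3 122.1] 124.0
210 253 299 [576.2 122.9] 130.0
215 256 297 [571.9 123.4] 126.0
220 262 290 [567.7 124.6] 131.0
225 268 282 [563.6 126.3] 144.0
230 269 281 [559.2 127.2] 144.0
235 270 278 [554.9 128.9] 145.0
[[276.95165733 203.18398704]
 [276.43743465 215.47425959]]
[[573.53920325 123.04992985 112.        ]]
930 ((574.7224731445312, 123.66297912597656), (13.791090965270996, 46.3167610168457), 79.19404602050781)
```

The knob axis is at (573.5, 123.5) with the bar 13.8 x 46.3 mm at yaw -0.19. That matches the given sizes. I go down to TCP z ≈ 116 and close.

Request:
jog_arm(moves=[{"grip":-1,"translation":[0.0007,-0.0032,0],"twist":[0,0,0]},{"grip":-1,"translation":[0,0,0.03],"twist":[0,0,0]},{"grip":-1,"translation":[0,0,0.03],"twist":[0,0,0]},{"grip":-1,"translation":[0,0,0.03],"twist":[0,0,0]},{"grip":-1,"translation":[0,0,0.015],"twist":[0,0,0]},{"grip":-1,"translation":[0,0,0.0095],"twist":[0,0,0]},{"grip":-1,"translation":[0,0,0],"twist":[0,0,0]},{"grip":-1,"translation":[0,0,0],"twist":[0,0,0]}])

```text
clock: 3.28
eef_pos: [573.3, 122.8, 117.3]
tcp_rot: [3.142, -0.0, -0.192]
contact_force: [-0.4, 0.2, 0.1]
opening: 0.999
```

Request:
jog_arm(moves=[{"grip":1,"translation":[0,0,0],"twist":[0,0,0]},{"grip":1,"translation":[0,0,0],"twist":[0,0,0]},{"grip":1,"translation":[0,0,0],"twist":[0,0,0]},{"grip":1,"translation":[0,0,0],"twist":[0,0,0]},{"grip":1,"translation":[0,0,0],"twist":[0,0,0]},{"grip":1,"translation":[0,0,0],"twist":[0,0,0]},{"grip":1,"translation":[0,0,0],"twist":[0,0,0]},{"grip":1,"translation":[0,0,0],"twist":[0,0,0]},{"grip":1,"translation":[0,0,0],"twist":[0,0,0]},{"grip":1,"translation":[0,0,0],"twist":[0,0,0]}], squeeze=100)

```text
clock: 4.12
eef_pos: [573.5, 124.9, 117.5]
tcp_rot: [-3.14, -0.001, -0.191]
contact_force: [-0.4, 5.8, 5.2]
opening: 0.149
```

The grip is on the bar: the opening is 12.7 mm and the side force is 6 N. I correct by 1.5 mm and give the short firm break-loose twist, about 0.35 rad.

Request:
jog_arm(moves=[{"grip":1,"translation":[0,-0.0015,0],"twist":[0,0,0]},{"grip":1,"translation":[0,0,0],"twist":[0,0,-0.07]},{"grip":1,"translation":[0,0,0],"twist":[0,0,-0.07]},{"grip":1,"translation":[0,0,0],"twist":[0,0,-0.07]},{"grip":1,"translation":[0,0,0],"twist":[0,0,-0.07]},{"grip":1,"translation":[0,0,0],"twist":[0,0,-0.07]},{"grip":1,"translation":[0,0,0],"twist":[0,0,0]},{"grip":1,"translation":[0,0,0],"twist":[0,0,0]}], squeeze=100)

```text
clock: 4.78
eef_pos: [573.6, 125.5, 117.5]
tcp_rot: [-3.141, -0.001, 0.159]
contact_force: [-2.3, -0.1, 5.9]
opening: 0.145
```

Run:
```python
from rig import r
s=r.sense();print(s)
```

```text
{'clock': 4.7833, 'qpos': array([2.12691967e-01, 4.25175594e-01, 1.81135630e+00, 2.23796457e-04,
       9.04493052e-01, 1.62384996e+00]), 'qvel': array([ 9.69170001e-04,  9.16852334e-04,  9.99687470e-05, -2.51967768e-03,
       -2.90368156e-04,  1.27935580e-02]), 'joint_efforts': array([ -0.81708329, -56.50713801, -27.11571336,  -0.17886139,
        -0.60406957,  -0.17900019]), 'eef_pos': array([573.58166987, 125.46600001, 117.51359552]), 'tcp_rot': array([-3.14138679e+00, -5.57561387e-04,  1.59499998e-01]), 'contact_force': array([-2.2731104 , -0.13851791,  5.85151502]), 'wrist_torque': array([-0.01328847,  0.48459142,  0.16007416]), 'opening': 0.14533748061030002}
```

Broken loose: 0.35 rad turned and the grip is unchanged. I continue unscrewing.

Request:
jog_arm(moves=[{"grip":1,"translation":[0,0,0],"twist":[0,0,-0.1]},{"grip":1,"translation":[0,0,0],"twist":[0,0,-0.1]},{"grip":1,"translation":[0,0,0],"twist":[0,0,-0.1]},{"grip":1,"translation":[0,0,0],"twist":[0,0,-0.1]},{"grip":1,"translation":[0,0,0],"twist":[0,0,-0.1]},{"grip":1,"translation":[0,0,0],"twist":[0,0,-0.1]},{"grip":1,"translation":[0,0,0],"twist":[0,0,-0.1]},{"grip":1,"translation":[0,0,0],"twist":[0,0,-0.1]},{"grip":1,"translation":[0,0,0],"twist":[0,0,-0.1]},{"grip":1,"translation":[0,0,0],"twist":[0,0,-0.1]}])

```text
clock: 5.62
eef_pos: [573.0, 126.4, 117.5]
tcp_rot: [-3.14, -0.002, 1.163]
contact_force: [-6.0, 6.4, 8.3]
opening: 0.145
```

Request:
jog_arm(moves=[{"grip":1,"translation":[0,0,0],"twist":[0,0,-0.1]},{"grip":1,"translation":[0,0,0],"twist":[0,0,-0.1]},{"grip":1,"translation":[0,0,0],"twist":[0,0,-0.1]},{"grip":1,"translation":[0,0,0],"twist":[0,0,-0.1]},{"grip":1,"translation":[0,0,0],"twist":[0,0,-0.1]},{"grip":1,"translation":[0,0,0],"twist":[0,0,-0.1]},{"grip":1,"translation":[0,0,0],"twist":[0,0,-0.1]},{"grip":1,"translation":[0,0,0],"twist":[0,0,-0.1]},{"grip":1,"translation":[0,0,0],"twist":[0,0,-0.1]},{"grip":1,"translation":[0,0,0],"twist":[0,0,-0.1]}])

```text
clock: 6.45
eef_pos: [571.8, 126.5, 117.5]
tcp_rot: [-3.14, -0.003, 2.163]
contact_force: [-9.7, 6.5, 12.4]
opening: 0.141
```

Run:
```python
from rig import r
s=r.sense();print(s)
```

```text
{'clock': 6.45, 'qpos': array([ 0.21378966,  0.4245302 ,  1.81246511,  0.00299767,  0.90692681,
       -0.3805221 ]), 'qvel': array([-4.41131183e-04, -1.52797549e-03,  5.90240428e-04,  5.71462436e-04,
        3.12278584e-03, -1.19199761e+00]), 'joint_efforts': array([ -4.74258095, -53.48268986, -29.33244467,  -2.24453464,
        -2.60405615,   1.93267599]), 'eef_pos': array([571.82962279, 126.51140291, 117.50317702]), 'tcp_rot': array([-3.14030308e+00, -3.05410717e-03,  2.16325629e+00]), 'contact_force': array([-9.7292407 ,  6.46321974, 12.43104098]), 'wrist_torque': array([ 1.13005353,  1.4996983 , -0.05454547]), 'opening': 0.1408539065594278}
```

Request:
jog_arm(moves=[{"grip":1,"translation":[0,0,0],"twist":[0,0,-0.05]},{"grip":1,"translation":[0,0,0],"twist":[0,0,-0.05]},{"grip":1,"translation":[0,0,0],"twist":[0,0,-0.05]},{"grip":1,"translation":[0,0,0],"twist":[0,0,-0.05]},{"grip":1,"translation":[0,0,0],"twist":[0,0,-0.04]},{"grip":1,"translation":[0,0,0],"twist":[0,0,-0.03]},{"grip":1,"translation":[0,0,0],"twist":[0,0,0]},{"grip":1,"translation":[0,0,0],"twist":[0,0,0]}])

```text
clock: 7.12
eef_pos: [571.5, 126.3, 117.5]
tcp_rot: [-3.141, -0.004, 2.427]
contact_force: [-10.9, 4.8, 13.0]
opening: 0.145
```

Run:
```python
from rig import r
s=r.sense();print(s)
```

```text
{'clock': 7.1167, 'qpos': array([ 0.2134179 ,  0.4244058 ,  1.81275548,  0.00348027,  0.90751299,
       -0.64453695]), 'qvel': array([-0.00136302,  0.0006513 , -0.00091082,  0.00046381, -0.00107021,
        0.00669817]), 'joint_efforts': array([ -3.38323608, -53.17958236, -29.5922631 ,  -2.63996869,
        -2.88357541,  -1.05894729]), 'eef_pos': array([571.47732189, 126.34600337, 117.47481806]), 'tcp_rot': array([-3.14077065, -0.00404018,  2.42660246]), 'contact_force': array([-10.85428129,   4.84279337,  13.01289892]), 'wrist_torque': array([ 1.00690377,  1.66306266, -0.99054718]), 'opening': 0.1446105066124309}
```

There is a firm stop: the moment about z is -1 N·m and the tool has turned 2.62 rad. I release and rise.

Request:
jog_arm(moves=[{"grip":-1,"translation":[0,0,0],"twist":[0,0,0]},{"grip":-1,"translation":[0,0,0],"twist":[0,0,0]},{"grip":-1,"translation":[0,0,0],"twist":[0,0,0]},{"grip":-1,"translation":[0,0,0],"twist":[0,0,0]},{"grip":-1,"translation":[0,0,0],"twist":[0,0,0]},{"grip":-1,"translation":[0,0,0],"twist":[0,0,0]},{"grip":-1,"translation":[0,0,-0.035],"twist":[0,0,0]},{"grip":-1,"translation":[0,0,-0.035],"twist":[0,0,0]},{"grip":-1,"translation":[0,0,-0.035],"twist":[0,0,0]},{"grip":-1,"translation":[0,0,0],"twist":[0,0,0]}])

```text
clock: 7.95
eef_pos: [577.0, 125.9, 228.7]
tcp_rot: [3.134, 0.006, 2.429]
contact_force: [1.4, -0.4, 1.1]
opening: 0.999
```

Run:
```python
from rig import r
import cv2,numpy as np
s=r.sense();print(s['qpos'],s['eef_pos'],s['tcp_rot'],s['contact_force'])
c=r.calibration("wrist");p,d=r.grab_frame("wrist")
cv2.imwrite("pics/w3.png",p[:,:,::-1]);np.savez("w3.npz",p=p,d=d,**c)
p,d=r.grab_frame("scene");cv2.imwrite("pics/s3.png",cv2.resize(p[120:300,180:420,::-1],None,fx=3.3,fy=3.3))
np.savez("s3.npz",p=p,d=d,**r.calibration("scene"))
```

```text
[ 2.12321624e-01  2.97017071e-01  1.71934473e+00 -6.99105618e-05
  1.11508569e+00 -6.45601415e-01] [576.99725375 125.89617761 228.72660793] [3.13352718 0.00615445 2.428725  ] [ 1.4342324  -0.42720261  1.12586088]
```

View pics/w3.png

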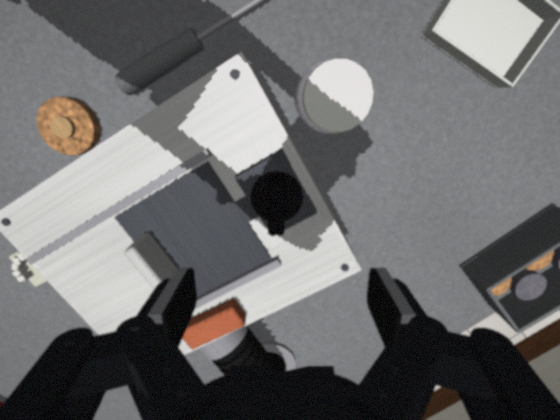

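View pics/s3.png

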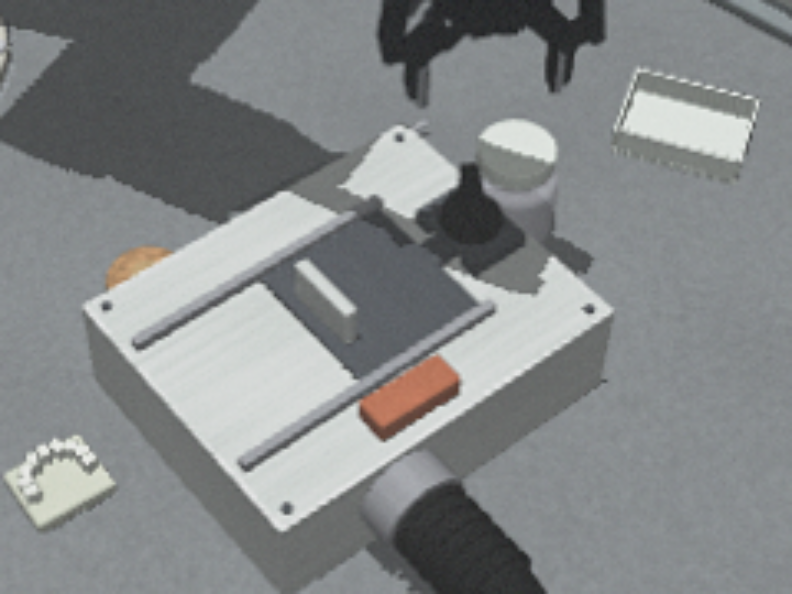

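The wrist view shows the bar at (277,195–232) still in line with the jaws, so the knob turned with the tool. I check the bar's angle and the jar and wax from the pictures, and work out the move to the shutter grip.

Run:
```python
from h import *
c=dict(np.load("w3.npz"));P=cloud(c,c['d'])
zz=(P[...,2]>136)&(P[...,2]<150)&(c['d']>0);zz[255:]=0;zz[:,:240]=0;zz[:,310:]=0
v,u=np.nonzero(zz);q=onplane(c,np.c_[u,v],144)[:,:2].astype(np.float32)
b=cv2.minAreaRect(q);print(len(u),b)
vx,vy,_,_=cv2.fitLine(q,2,0,.01,.01).ravel();print("bar angle",np.arctan2(vy,vx)%np.pi,"exp",(-.19+2.6)%np.pi)
z=(P[...,2]>124)&(P[...,2]<138)&(c['d']>0);z[330:]=0;z[:,:100]=0;z[:,210:]=0;z[:220]=0
v,u=np.nonzero(z);print(len(u),u.min(),u.max(),v.min(),v.max(),cv2.minAreaRect(onplane(c,np.c_[u,v],131)[:,:2].astype(np.float32)))
```

```text
949 ((570.9515991210938, 125.90731811523438), (13.527875900268555, 46.4452018737793), 48.26266860961914)
bar angle 2.4053597 exp 2.41
748 124 164 244 288 ((537.918212890625, -3.6568641662597656), (16.761367797851562, 45.11077880859375), 79.58346557617188)
```

The knob reads 2.60 rad by picture. Next I turn to yaw 2.95 and go above the shutter grip.

Request:
jog_arm(moves=[{"grip":-1,"translation":[0,0,0],"twist":[0.008,0.006,0]},{"grip":-1,"translation":[0,0,0],"twist":[0,0,-0.104]},{"grip":-1,"translation":[0,0,0],"twist":[0,0,-0.104]},{"grip":-1,"translation":[0,0,0],"twist":[0,0,-0.104]},{"grip":-1,"translation":[0,0,0],"twist":[0,0,-0.104]},{"grip":-1,"translation":[0,0,0],"twist":[0,0,-0.104]},{"grip":-1,"translation":[0.0015,-0.034,0],"twist":[0,0,0]},{"grip":-1,"translation":[0.0015,-0.034,0],"twist":[0,0,0]},{"grip":-1,"translation":[0.0015,-0.034,0],"twist":[0,0,0]},{"grip":-1,"translation":[0.0015,-0.034,0],"twist":[0,0,0]}])

```text
clock: 8.88
eef_pos: [539.8, -8.3, 220.4]
tcp_rot: [-3.137, -0.013, 2.95]
contact_force: [1.1, 0.2, -0.7]
opening: 0.997
```

Request:
jog_arm(moves=[{"grip":-1,"translation":[0,0,0],"twist":[0,0,0]},{"grip":-1,"translation":[0,0,0],"twist":[0,0,0]}])

```text
clock: 9.05
eef_pos: [540.3, -8.5, 220.9]
tcp_rot: [-3.137, -0.012, 2.946]
contact_force: [-0.3, 0.0, 0.5]
opening: 0.998
```

Run:
```python
from rig import r
import cv2,numpy as np
from h import *
s=r.sense();print(s['qpos'],s['eef_pos'],s['tcp_rot'],s['contact_force'])
c=r.calibration("wrist");p,d=r.grab_frame("wrist");P=cloud(c,d)
cv2.imwrite("pics/w4.png",p[:,:,::-1]);np.savez("w4.npz",p=p,d=d,**c)
t=np.array(s['eef_pos'])
z=(P[...,2]>122)&(P[...,2]<138)&(d>0)&(np.linalg.norm(P[...,:2]-[546,-8],axis=-1)<45)
v,u=np.nonzero(z);print(len(u),u.min(),u.max(),v.min(),v.max(),cv2.minAreaRect(onplane(c,np.c_[u,v],131)[:,:2].astype(np.float32)))
```

```text
[-0.0171753   0.23958487  1.81657626 -0.00250016  1.09829499 -1.3911117 ] [540.25366175  -8.54274542 220.85247535] [-3.1371174  -0.01226234  2.94585748] [-0.27826042  0.01043377  0.48412672]
1015 278 292 182 251 ((544.5466918945312, -7.962984085083008), (11.718914031982422, 60.52302551269531), 79.3648452758789)
```

View pics/w4.png

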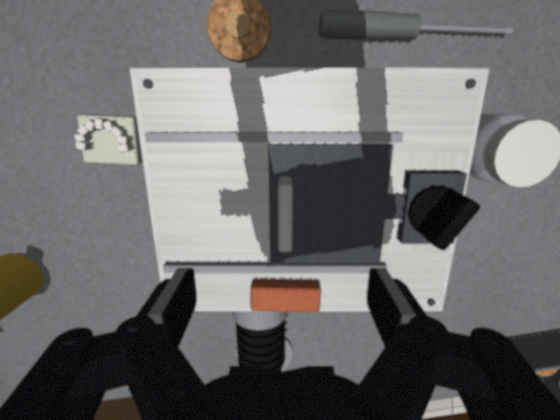

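The wrist view shows the shutter grip upright at (285,217), measured at (544.5,-8.0) and 11.7 x 60.5 mm as expected. The knob bar is turned at (445,215). I correct and go down to TCP z ≈ 101.

Request:
jog_arm(moves=[{"grip":-1,"translation":[-0.004,0.0013,0],"twist":[-0.0045,-0.012,0]},{"grip":-1,"translation":[0,0,0.03],"twist":[0,0,0]},{"grip":-1,"translation":[0,0,0.03],"twist":[0,0,0]},{"grip":-1,"translation":[0,0,0.03],"twist":[0,0,0]},{"grip":-1,"translation":[0,0,0.015],"twist":[0,0,0]},{"grip":-1,"translation":[0,0,0.01],"twist":[0,0,0]},{"grip":-1,"translation":[0,0,0],"twist":[0,0,0]},{"grip":-1,"translation":[0,0,0],"twist":[0,0,0]}])

```text
clock: 9.77
eef_pos: [546.3, -5.9, 107.3]
tcp_rot: [3.141, 0.003, 2.95]
contact_force: [0.3, 0.1, 0.1]
opening: 1.0
```

Request:
jog_arm(moves=[{"grip":-1,"translation":[0.001,-0.0022,0.005],"twist":[0,0,0]},{"grip":-1,"translation":[0,0,0],"twist":[0,0,0]},{"grip":1,"translation":[0,0,0],"twist":[0,0,0]},{"grip":1,"translation":[0,0,0],"twist":[0,0,0]},{"grip":1,"translation":[0,0,0],"twist":[0,0,0]},{"grip":1,"translation":[0,0,0],"twist":[0,0,0]},{"grip":1,"translation":[0,0,0],"twist":[0,0,0]},{"grip":1,"translation":[0,0,0],"twist":[0,0,0]},{"grip":1,"translation":[0,0,0],"twist":[0,0,0]},{"grip":1,"translation":[0,0,0],"twist":[0,0,0]}], squeeze=60)

```text
clock: 10.6
eef_pos: [544.6, -8.5, 102.6]
tcp_rot: [3.141, 0.003, 2.949]
contact_force: [-1.6, 1.2, 5.2]
opening: 0.128
```

Request:
jog_arm(moves=[{"grip":1,"translation":[0,-0.008,0],"twist":[0,0,0]},{"grip":1,"translation":[0,-0.008,0],"twist":[0,0,0]},{"grip":1,"translation":[0,0,0],"twist":[0,0,0]}])

```text
clock: 10.85
eef_pos: [541.3, -25.3, 102.6]
tcp_rot: [3.141, 0.003, 2.949]
contact_force: [-2.6, -1.9, 7.1]
opening: 0.125
```

It slides freely, 17 mm so far. I continue towards the stop.

Request:
jog_arm(moves=[{"grip":1,"translation":[0,-0.012,0],"twist":[0,0,0]},{"grip":1,"translation":[0,-0.012,0],"twist":[0,0,0]},{"grip":1,"translation":[0,-0.012,0],"twist":[0,0,0]},{"grip":1,"translation":[0,-0.012,0],"twist":[0,0,0]},{"grip":1,"translation":[0,-0.012,0],"twist":[0,0,0]},{"grip":1,"translation":[0,-0.012,0],"twist":[0,0,0]},{"grip":1,"translation":[0,-0.006,0],"twist":[0,0,0]},{"grip":1,"translation":[0,-0.002,0],"twist":[0,0,0]},{"grip":1,"translation":[0,0,0],"twist":[0,0,0]}])

```text
clock: 11.6
eef_pos: [525.8, -103.9, 102.6]
tcp_rot: [3.142, 0.003, 2.948]
contact_force: [-2.9, -1.7, 7.2]
opening: 0.128
```

Request:
jog_arm(moves=[{"grip":1,"translation":[0,-0.002,0],"twist":[0,0,0]},{"grip":1,"translation":[0,-0.0015,0],"twist":[0,0,0]},{"grip":1,"translation":[0,0,0],"twist":[0,0,0]},{"grip":1,"translation":[0,0,0],"twist":[0,0,0]}])

```text
clock: 11.93
eef_pos: [525.6, -105.0, 102.6]
tcp_rot: [3.139, 0.003, 2.948]
contact_force: [0.3, 11.3, 5.9]
opening: 0.129
```

Request:
jog_arm(moves=[{"grip":1,"translation":[0,-0.0015,0],"twist":[0,0,0]},{"grip":1,"translation":[0,0,0],"twist":[0,0,0]},{"grip":1,"translation":[0,0,0],"twist":[0,0,0]}])

```text
clock: 12.18
eef_pos: [525.6, -105.1, 102.5]
tcp_rot: [3.137, 0.003, 2.947]
contact_force: [2.5, 21.4, 5.8]
opening: 0.13
```

The shutter is at its stop: 21 N and no further motion. I release and rise clear.

Request:
jog_arm(moves=[{"grip":-1,"translation":[0,0.002,0],"twist":[0,0,0]},{"grip":-1,"translation":[0,0,0],"twist":[0,0,0]},{"grip":-1,"translation":[0,0,0],"twist":[0,0,0]},{"grip":-1,"translation":[0,0,0],"twist":[0,0,0]},{"grip":-1,"translation":[0,0,0],"twist":[0,0,0]},{"grip":-1,"translation":[0,0,0],"twist":[0,0,0]},{"grip":-1,"translation":[0,0,-0.03],"twist":[0,0,0]},{"grip":-1,"translation":[0,0,-0.035],"twist":[0,0,0]},{"grip":-1,"translation":[0,0,-0.035],"twist":[0,0,0]},{"grip":-1,"translation":[0,0,-0.03],"twist":[0,0,0]}])

```text
clock: 13.02
eef_pos: [525.2, -106.0, 234.4]
tcp_rot: [3.141, 0.004, 2.949]
contact_force: [1.6, -0.1, -0.1]
opening: 0.997
```

Request:
jog_arm(moves=[{"grip":-1,"translation":[0,0,0],"twist":[0,0,0]},{"grip":-1,"translation":[0,0,0],"twist":[0,0,0]},{"grip":-1,"translation":[0,0,0],"twist":[0,0,0]}])

```text
clock: 13.27
eef_pos: [524.7, -105.8, 231.7]
tcp_rot: [3.141, 0.002, 2.949]
contact_force: [0.1, -0.3, -0.8]
opening: 1.003
```

Run:
```python
from rig import r
import cv2,numpy as np
from h import *
s=r.sense();print(s['eef_pos'],s['contact_force'])
for n in("wrist","scene"):
    c=r.calibration(n);p,d=r.grab_frame(n);P=cloud(c,d)
    cv2.imwrite(f"pics/{n}5.png",p[:,:,::-1])
    for nm,zt,zl,zh,g in(("knob",144,136,150,(572,125)),("grip",131,122,138,(526,-106))):
        z=(P[...,2]>zl)&(P[...,2]<zh)&(d>0)&(np.linalg.norm(P[...,:2]-g,axis=-1)<42)
        v,u=np.nonzero(z)
        if len(u): print(n,nm,len(u),cv2.minAreaRect(onplane(c,np.c_[u,v],zt)[:,:2].astype(np.float32)))
a=dict(np.load("scene0.npz"))
df=(cv2.absdiff(cv2.GaussianBlur(a['p'],(5,5),0),cv2.GaussianBlur(p,(5,5),0)).max(2)>40)*255
cv2.imwrite("pics/diff.png",df)
```

```text
[ 524.73606346 -105.81480113  231.7341727 ] [ 0.08033095 -0.33318451 -0.79199693]
wrist knob 523 ((575.9111328125, 113.71609497070312), (20.85103988647461, 28.470346450805664), 52.737247467041016)
wrist grip 933 ((525.1504516601562, -105.94435119628906), (11.47046947479248, 60.379005432128906), 78.85648345947266)
scene knob 100 ((574.2297973632812, 121.2598876953125), (14.621721267700195, 51.730960845947266), 46.66632080078125)
scene grip 142 ((530.8356323242188, -108.45103454589844), (15.189242362976074, 63.74312973022461), 80.99547576904297)[ WARN:0@2.194] global loadsave.cpp:1063 imwrite_ Unsupported depth image for selected encoder is fallbacked to CV_8U.
```

View pics/wrist5.png

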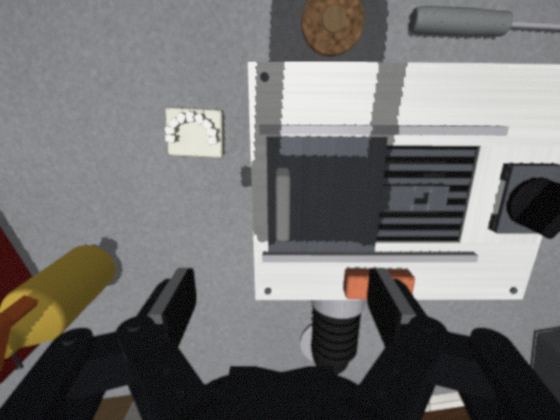

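View pics/scene5.png

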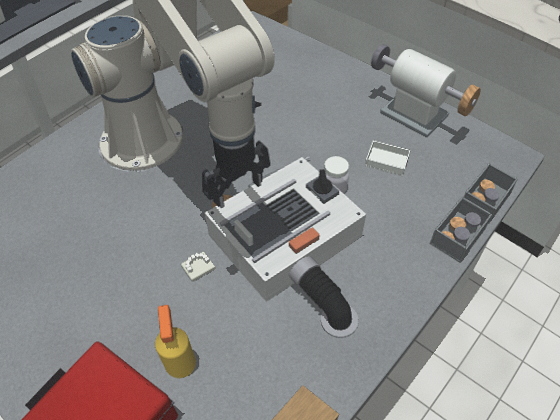

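The wrist view shows the grille uncovered between (380,145) and (475,240), with the shutter grip at (283,205), 99.8 mm from its start. In the scene view the jar, wax, model, tray and sprayer sit at the same pixels as before. I hand it in.

```bash
python3 -c "
from rig import r
print(r.sign_off())"
```

```text
the job is handed in; nothing more can be done
None
```

I broke the seized knob loose with a 0.35 rad anticlockwise twist, then unscrewed it to its stop. After that I slid the shutter by its grip, away from the knob, to its stop. I released both and raised the open gripper clear, and handed the job in at about 13.4 s.

**Knob:** The stop was firm, at about 1 N·m. The wrist picture put the bar at 2.405 rad, which is about 2.60 rad of turn.

**Shutter:** It stopped against 21 N without moving further. The pictures give 99.8 mm of travel, with the grille uncovered. The TCP itself moved only 98.4 mm, which I put down to slack in the grip.

**Other things:** In the last scene view, by eye, the jar, wax, tooth model, tray and sprayer stood at the same places as before. The brush wheel and screwdriver were hidden or only partly visible there; in the last wrist view they looked undisturbed, but I did not measure them.

**Checks that failed or disagreed:**
- In the last pictures, the wrist measurement of the knob was cut off and unusable. The scene view gave an axis about 4 mm off the earlier one, with a bar angle consistent with the stop.
- The scene view placed the shutter grip about 6 mm from where the wrist view put it. I trusted the wrist view because the size matched (11.5 x 60.4 mm).
- I made a before-and-after difference picture but did not look at it.

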